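# Return the drawer from the middle of the tray stack to the bead chest

### The job

The bead chest's missing drawer, the one with the knob, has been left in the middle of the stack of trays: lift the top tray off, slide the drawer fully home into the chest's empty upper bay with its knob outwards, and stack the top tray squarely back on the bottom tray, which stays where it stands. Keep trays and drawer level so no beads spill, set them down rather than drop them, push the drawer home gently, and leave the mirror, jar and ring cone alone.

Things in the scene. Friction and masses are not known exactly. Their poses are not given: they have to be found in the camera images.
- top_tray: Top of the stack: plain open wooden tray, 150 (x) by 130 (y) by 45 mm high, about 0.3 kg, balanced, walls 8 mm. Origin: centre of its underside. A 10 mm thick centre partition runs along x at y = 0, top 36 mm and inner floor 10 mm above the origin, a 52 mm wide compartment either side: pinch it from above to lift the tray. Same either way round. The few beads in it are look only.
- drawer: Middle of the stack: the chest's drawer, the same as the top tray in every size (150 by 130 by 45 mm, same partition), about 0.32 kg, centre of mass within 5 mm of its middle, plus a turned wooden knob on the middle of its -x end. Origin: centre of its underside.
- drawer_knob (a point): Middle of the drawer knob's head, 25 mm out from the drawer's front face, 26 mm above its underside. The head is a cylinder 24 mm in diameter and 22 mm long along the drawer's x, on a 12 mm neck. Can be pinched from above across the drawer's y.
- bottom_tray: Bottom of the stack, loose on the table: a plain tray like the top one. Origin: centre of its underside. All three have under them a 5 mm high stacking foot, 128 by 108 mm, which drops inside the rim of the tray below with 3 mm play all round: stacked trays sit 40 mm apart, origin to origin. The table around the stack on its outer side (away from the chest) is clear.
- chest: Fixed wooden chest, 160 deep (x), 156 wide (y), 133 mm high; its top overhangs 5 mm all round. Origin: centre of its underside; front faces -x. Below, a shut drawer with a knob, not used; above, the empty bay. A rail at the back of the bay stops the drawer with its front flush with the chest's sides: drawer origin then at x = -5, z = 68 mm in the chest's frame.
- bay (a point): Middle of the front edge of the empty bay's floor, 68 mm above the table; axes as the chest's: +x into the bay, y across. The bay is 136 mm wide (3 mm play each side of the drawer) and 51 mm high (6 mm above it). The drawer slides on its flat floor by friction alone, and lies there unheld once more than half of it is inside.
- mirror: Bystander: brass hand mirror lying flat, disc 92 mm across and 10 mm high with a handle to its -x side, 145 mm from the disc centre to the handle's end. Origin: underside of the disc centre.
- bead_jar: Bystander: round jar, 60 mm across, 85 mm high, origin at the centre of its underside.
- ring_cone: Bystander: slim wooden ring cone, foot 56 mm across, 88 mm high, origin at the centre of its underside.
There are look-alikes about, which are no part of the job. Leave any purple or red look-alike of the top_tray alone.

How it is judged:
By the outcome, as a careful person would: the job done as asked, in the order asked, and still so for the second after the job is handed in, with the robot touching nothing.
It also fails if it takes over 72 s, if anything falls off the work surface, if the arm or the gripper's body presses on something with over 40 N, if the wrist force passes 120 N, or if a joint passes its speed limit or range.

### The arm

A 6-joint arm with a two-finger parallel gripper is mounted at the origin on the work surface. World frame = base frame: x ahead of the robot, y to its left, z up, the work surface at z = 0. Lengths are in mm, angles in rad, forces in N, time in s.
With the tool pointing down it reaches from about 350 to 975 mm from the base axis. Payload 7.1 kg.
Tool frame: the origin (TCP) lies between the finger pads; the fingertips stand 19 mm ahead of it and the grasp point (between the pads) is the TCP (ctrl.tcp_to_tips is the distance from the TCP to the fingertips, in mm); z points along the fingers, y is the line along which they close (so a half turn about z gives the same grasp; the last joint's range is limited). The gripper opens to 88 mm and grips with 3 to 60 N. Pads are 20 mm wide; open, the fingers measure 115 mm over their backs; the gripper's body (75 mm by 178 mm) begins 61 mm behind the grasp point.
Start: joints at [1.283, 0.423, 1.63, -0, 1.089, -0.019], TCP at [165.953, 602.548, 241.675] pointing down, gripper open.
Joint ranges: [-3, 3], [-0.9, 2.11], [0.09, 2.58], [-1.31, 4.45], [0.11, 2.69], [-2.54, 2.54]. Speed limits (rad/s): [2.39, 2.39, 3.01, 3.14, 3.14, 3.14].

### API

Orientations are given as a rotation vector (axis times angle).
In Python, from workcell import status, optics, ctrl gives the robot as it stands. The module is installed in compiled form; this text tells all that it offers.
- The arm moves only by the shell command python3 -m inch 'ROWS'. ROWS is JSON, a list that holds one entry, the list of rows, each a list of 7 numbers: the shift along the tool's x, y, z in mm, then the turn, a rotation vector about the tool's x, y, z in rad, then the opening in per cent of the stroke, from 0 (shut) to 100 (fully open). A call has 1 to 20 rows; each row is the pose to reach, as a shift and turn from the pose commanded when the call began, along the tool's axes at that moment; what a row does not reach only later rows make up. A row lasts 1/10 s, in which the tool goes at most 50 mm and 8.59 degrees, less where a joint would pass 70% of its speed; a pose out of reach is approached as far as the arm can. A call with a gripper value outside its range is refused whole. The fingers move at their own pace and stop on an object; the grip force is fixed at half the most. Time passes only in rows, so rows that repeat a pose let the fingers close. It gives the time, the measured TCP pose, the force, the opening and the grip force at its end, in the units of the state.
- status.get_obs(): the state, without advancing time (a new reading comes with each control period).
- optics.get_image(name): name is "scene" or "top" or "wrist"; returns a dict with "frame" (480x640x3 uint8, red, green, blue), "fx", "fy", "cx", "cy" (pixels), "rvec" (rotation vector, rad) and "tvec" (3), from world to camera coordinates, as OpenCV has them; the wrist camera has in their place "hand_eye" (4x4, takes a point from camera to tool coordinates, whose origin is the TCP and whose axes are the flange's). Camera axes: x right, y down, z forward; pixel columns grow to the right and rows downward; lengths in mm; the calibration is good to about 2 mm. The wrist camera is an equidistant fisheye: a pixel r from the principal point sees the ray r / f radians off the axis. A picture is of the moment at which its call begins: read the wrist's pose just before it. There is no depth.
- ctrl.close_job(): hands the job in; it is judged then, once.
The state is a dict: "t": time; "qpos": joint angles; "qvel": joint speeds; "joint_torque": joint torques, N m; "ee_pos": TCP position; "orientation": TCP orientation; "ft_force": force on the tool from outside, world axes, zero at the start; "moment": the same for the moment, N m; "width": finger opening in mm; "grasp_force": force on a finger pad.
Only numpy, scipy, OpenCV 4.12 (cv2) and the standard library are available. Lean on these libraries where they do the work, as an engineer would, in place of code of your own. Each camera call takes 0.05 s, during which the arm holds its last target. There are 200 camera calls.

## Working session

There is one attempt and no reset: what is moved stays moved. The work goes in short steps, Python scripts to look and compute and a shell command to move; the robot and the scene stay as the last step left them, time stands still between calls to the robot, and variables do not carry over. Pictures are saved under pics/ and viewed, at most 10 in all, crops included, and the job is handed in when it is done.

```bash
mkdir -p pics; python3 - <<'E'
from workcell import status, optics, ctrl
import cv2,pickle
o=status.get_obs();print(o, ctrl.tcp_to_tips)
d={}
for n in("scene","top"):
    im=optics.get_image(n);d[n]=im
    cv2.imwrite(f"pics/{n}0.png",im["frame"][:,:,::-1]);print(n,im["fx"],im["fy"],im["cx"],im["cy"],im["rvec"],im["tvec"])
pickle.dump(d,open("d0.pkl","wb"))
E
```

```text
{'t': 0.0, 'qpos': array([ 1.28297900e+00,  4.23840898e-01,  1.63070844e+00,  1.80502169e-05,
        1.08860306e+00, -1.90048732e-02]), 'qvel': array([-1.34162959e-03,  3.18227824e-05,  6.51079874e-06, -5.73001511e-04,
        6.29678707e-04, -1.36596525e-03]), 'joint_torque': array([-9.49722453e-04, -5.44611132e+01, -2.73669076e+01,  6.43547857e-02,
        2.26837385e-02, -1.22654583e-04]), 'ee_pos': array([165.81148833, 602.04184326, 240.89440056]), 'orientation': array([-4.20958297e-01, -3.11300432e+00,  2.41724145e-03]), 'ft_force': array([-0.26301308,  0.06928014,  0.90363107]), 'moment': array([0.00175886, 0.00534931, 0.01542084]), 'grasp_force': 0.0, 'width': 87.67760977658986} 19.0
scene 484.06371193088177 484.06371193088177 324.2579936199711 232.16187807910123 [ 1.74811077  1.7698775  -0.71164807] [ 185.57871376 -328.18664978 1659.35602403]
top 453.78374129106356 453.78374129106356 321.65386795716614 231.89310974765405 [ 2.15472496 -2.09315739  0.20594791] [-186.37046072  536.40123009 1203.59770116]
```

View pics/scene0.png

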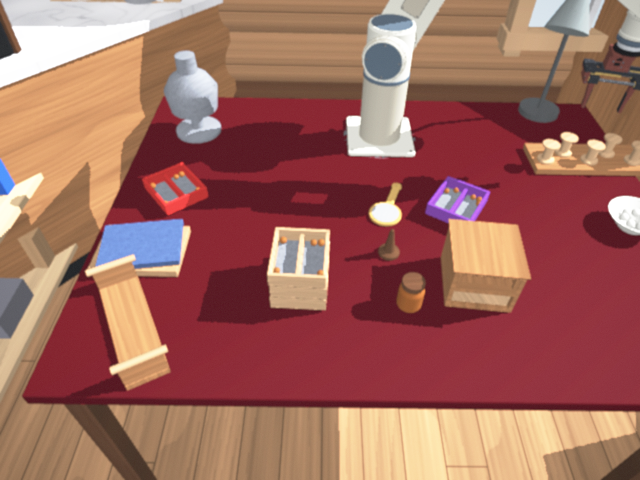

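View pics/top0.png

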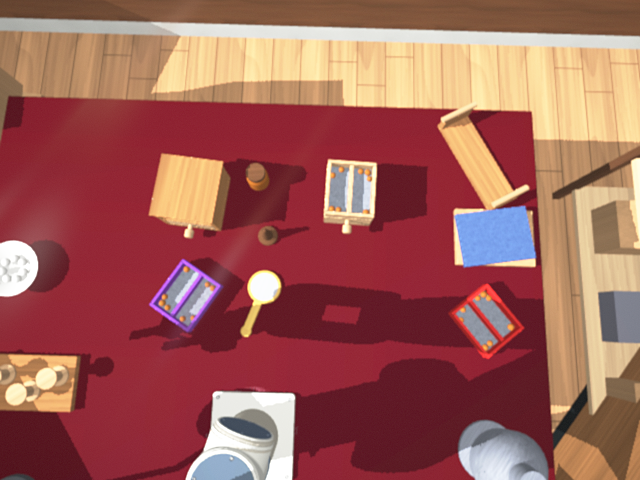

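The scene view shows the stack at about (300,268) and the chest at about (483,265). In the top view the stack is at (350,190) with its knob at (347,228), and the chest is at (190,190) with its knob at (188,231). Both knobs face the robot. The cone, mirror and jar lie between them.

```bash
cat > h.py <<'E'
import numpy as np,cv2
from scipy.spatial.transform import Rotation as R
def ray(im,uv):
    M=R.from_rotvec(im["rvec"]).as_matrix();C=-M.T@im["tvec"]
    d=np.array([(uv[0]-im["cx"])/im["fx"],(uv[1]-im["cy"])/im["fy"],1.])
    return C,M.T@d
def onz(im,uv,z):
    C,d=ray(im,uv);return (C+d*(z-C[2])/d[2])
def proj(im,p):
    c=R.from_rotvec(im["rvec"]).as_matrix()@np.array(p,float)+im["tvec"];return c[:2]/c[2]*im["fx"]+[im["cx"],im["cy"]]
E
python3 - <<'E'
from h import *;import pickle
d=pickle.load(open("d0.pkl","rb"));t=d["top"];s=d["scene"]
print(ray(t,(320,240))[0],ray(s,(320,240))[0])
for n,uv,z in(("stack",(350,188),125),("knob",(347,228),66),("chest",(190,190),133),("chestknob",(188,231),30),("jar",(257,177),85),("cone",(267,236),0),("mirror",(264,287),10)):print(n,onz(t,uv,z).round(0))
a=cv2.resize(t["frame"][145:245,320:385],None,fx=4.5,fy=4.5,interpolation=2)
b=cv2.resize(t["frame"][145:245,140:240],None,fx=4.5,fy=4.5,interpolation=2)
cv2.imwrite("pics/crop1.png",np.hstack([a,b])[:,:,::-1])
E
```

```text
[ 305.6882004  -168.79691521 1284.2001324 ] [1402.04291692 -192.79309415  944.83587598]
stack [ 648. -242.  125.]
knob [ 552. -240.   66.]
chest [628. 178. 133.]
chestknob [537. 205.  30.]
jar [684.  11.  85.]
cone [535. -14.   0.]
mirror [388. -14.  10.]
```

View pics/crop1.png

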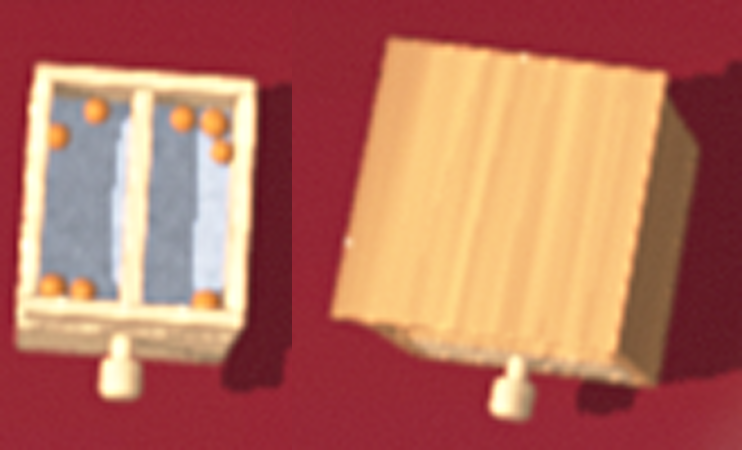

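```bash
cat >> h.py <<'E'
def rect(P):
    # P: back-left, back-right, front-right, front-left -> centre, yaw of +x, size
    P=np.array(P)[:,:2];c=P.mean(0);a=(P[0]+P[1]-P[2]-P[3])/2;b=(P[0]+P[3]-P[1]-P[2])/2
    return c.round(1),np.arctan2(a[1],a[0]).round(4),np.arctan2(-b[0],b[1]).round(4),np.hypot(*a).round(1),np.hypot(*b).round(1)
E
python3 - <<'E'
from h import *;import pickle
t=pickle.load(open("d0.pkl","rb"))["top"]
f=lambda x,y,ox,z:onz(t,(ox+(x+.5)/4.5-.5,145+(y+.5)/4.5-.5),z)
print(rect([f(x,y,320,125) for x,y in((36,66),(255,80),(244,326),(19,311))]))
ox=140-65*4.5/4.5; cw=int(65*4.5)
print(rect([f(x-cw,y,140,133) for x,y in((388,38),(667,73),(612,358),(332,318))]))
print(f(120,383,320,66),f(513-cw,405,140,30))
from workcell import status
o=status.get_obs();print(R.from_rotvec(o["orientation"]).as_matrix().round(3))
E
```

```text
(array([ 648.8, -243.4]), np.float64(-0.0385), np.float64(-0.0373), np.float64(150.4), np.float64(131.0))
(array([633. , 189.3]), np.float64(-0.1038), np.float64(-0.107), np.float64(172.5), np.float64(165.5))
[ 546.8448519  -237.91541332   66.        ] [526.87148862 201.71237841  30.        ]
[[-0.964  0.266 -0.   ]
 [ 0.266  0.964 -0.001]
 [ 0.    -0.001 -1.   ]]
```

The stack centre is at about (649,-243) with yaw -0.038, and the chest centre at about (633,189) with yaw -0.105. The measured sizes match the given ones, so I'm moving over the stack.

```bash
python3 -m inch '[[[-690,-686,0,0,0,-0.231,55],[-690,-686,0,0,0,-0.231,55],[-690,-686,0,0,0,-0.231,55],[-690,-686,0,0,0,-0.231,55],[-690,-686,0,0,0,-0.231,55],[-690,-686,0,0,0,-0.231,55],[-690,-686,0,0,0,-0.231,55],[-690,-686,0,0,0,-0.231,55],[-690,-686,0,0,0,-0.231,55],[-690,-686,0,0,0,-0.231,55],[-690,-686,0,0,0,-0.231,55],[-690,-686,0,0,0,-0.231,55],[-690,-686,0,0,0,-0.231,55],[-690,-686,0,0,0,-0.231,55],[-690,-686,0,0,0,-0.231,55],[-690,-686,0,0,0,-0.231,55],[-690,-686,0,0,0,-0.231,55],[-690,-686,0,0,0,-0.231,55],[-690,-686,0,0,0,-0.231,55],[-690,-686,0,0,0,-0.231,55]]]'
python3 -m inch '[[[0,0,0,0,0,0,55],[0,0,0,0,0,0,55],[0,0,0,0,0,0,55]]]'
cat >> h.py <<'E'
def snap(n):
    from workcell import status,optics
    o=status.get_obs();im=optics.get_image("wrist");im["o"]=o
    cv2.imwrite(f"pics/{n}.png",im["frame"][:,:,::-1]);
    import pickle;pickle.dump(im,open(n+".pkl","wb"));return im
def wonz(im,uv,z):
    d=np.array([uv[0]-im["cx"],uv[1]-im["cy"]]);r=np.hypot(*d);th=r/im["fx"]
    v=np.array([*(d/r*np.sin(th)),np.cos(th)]);H=im["hand_eye"];M=R.from_rotvec(im["o"]["orientation"]).as_matrix()
    C=M@H[:3,3]+im["o"]["ee_pos"];v=M@H[:3,:3]@v;return C+v*(z-C[2])/v[2]
E
python3 - <<'E'
from h import *
im=snap("w1");o=im["o"];print(o["t"],o["ee_pos"],R.from_rotvec(o["orientation"]).as_matrix().round(4),o["width"]);print(im["hand_eye"].round(2),im["fx"],im["cx"],im["cy"])
E
```

```text
t: 2.1
ee_pos: [650.2, -245.8, 241.0]
orientation: [0.063, 3.141, -0.001]
ft_force: [0.2, -0.3, -0.5]
width: 48.0
grasp_force: 0.0
t: 2.4
ee_pos: [648.2, -240.7, 241.3]
orientation: [-0.058, -3.14, -0.001]
ft_force: [-0.1, -0.3, 0.4]
width: 48.5
grasp_force: 0.0
2.4 [ 648.18252167 -240.72403528  241.33147689] [[-9.993e-01  3.700e-02 -1.300e-03]
 [ 3.700e-02  9.993e-01  7.000e-04]
 [ 1.300e-03  7.000e-04 -1.000e+00]] 48.48738950259426
[[  -0.     -0.95   -0.3    81.96]
 [   1.     -0.     -0.     -1.13]
 [  -0.     -0.3     0.95 -143.42]
 [   0.      0.      0.      1.  ]] 371.64829954431775 311.4938089663251 235.27301580436816
```

View pics/w1.png

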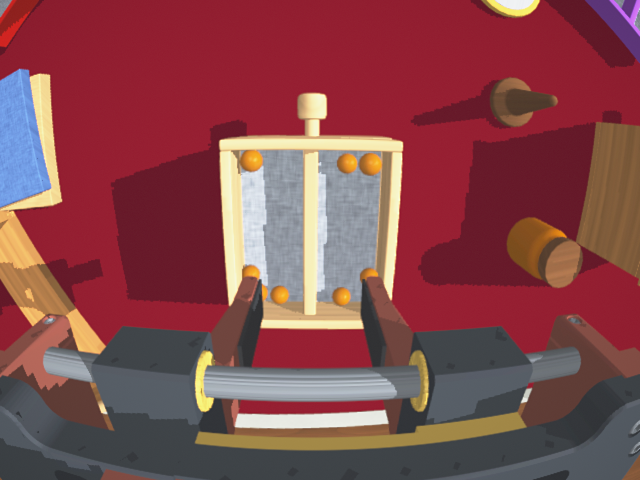

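The wrist view shows the partition running from (311,150) to (309,313), with the fingers straddling it and the knob at the top (312,105).

```bash
python3 - <<'E'
from h import *;import pickle
im=pickle.load(open("w1.pkl","rb"));f=im["frame"].astype(int)
a=wonz(im,(311,152),116);b=wonz(im,(309.5,312),116);print(a,b,np.arctan2((b-a)[1],(b-a)[0]))
for p in((220,141),(402,141),(391,327),(233,327)):print(p,wonz(im,p,125).round(1))
# partition centre per row by brightness
for r in(180,220,260,290):
    row=f[r,285:345].sum(1); m=np.where((f[r,285:345,0]-f[r,285:345,2])>40)[0]+285; print(r,m.min(),m.max(),wonz(im,(m.mean(),r),116).round(1))
print(wonz(im,(312,105),66))
E
```

```text
[ 587.75374467 -239.77413459  116.        ] [ 716.55841513 -246.05869977  116.        ] -0.048752776159168
(220, 141) [ 575.5 -303.6  125. ]
(402, 141) [ 580.5 -175.2  125. ]
(391, 327) [ 729.6 -179.2  125. ]
(233, 327) [ 724.4 -309.6  125. ]
180 303 317 [ 608.3 -241.3  116. ]
220 303 317 [ 638.5 -242.5  116. ]
260 303 315 [ 670.5 -244.6  116. ]
290 285 344 [ 696.6 -237.9  116. ]
[ 551.39532268 -237.51991789   66.        ]
```

```bash
python3 -m inch '[[[-2,-2,20,0,0,0,55],[-2,-2,45,0,0,0,55],[-2,-2,70,0,0,0,55],[-2,-2,90,0,0,0,55],[-2,-2,100,0,0,0,55],[-2,-2,100,0,0,0,55],[-2,-2,100,0,0,0,55]]]'
python3 -m inch '[[[0,0,0,0,0,0,55],[0,0,0,0,0,0,55]]]'
```

```text
t: 3.15
ee_pos: [651.4, -243.8, 142.6]
orientation: [0.058, 3.14, -0.001]
ft_force: [-0.0, -0.2, -0.3]
width: 48.4
grasp_force: 0.0
t: 3.35
ee_pos: [651.6, -244.3, 143.0]
orientation: [0.059, 3.139, -0.001]
ft_force: [0.6, 0.1, 0.4]
width: 48.5
grasp_force: 0.0
```

```bash
python3 -m inch '[[[0,1,10,0,0,0,55],[0,1,20,0,0,0,55],[0,1,28,0,0,0,55],[0,1,30,0,0,0,55],[0,1,30,0,0,0,55],[0,1,30,0,0,0,40],[0,1,30,0,0,0,20],[0,1,30,0,0,0,0],[0,1,30,0,0,0,0],[0,1,30,0,0,0,0],[0,1,30,0,0,0,0],[0,1,30,0,0,0,0]]]'
```

```text
t: 4.55
ee_pos: [651.0, -243.1, 111.9]
orientation: [0.059, 3.141, 0.0]
ft_force: [-0.6, 0.3, 1.6]
width: 9.6
grasp_force: 30.0
```

```bash
python3 -m inch '[[[0,0,-3,0,0,0,0],[0,0,-8,0,0,0,0],[0,0,-18,0,0,0,0],[0,0,-30,0,0,0,0],[0,0,-40,0,0,0,0],[0,0,-46,0,0,0,0],[0,0,-50,0,0,0,0],[0,0,-50,0,0,0,0],[0,-8,-50,0,0,0,0],[0,-24,-50,0,0,0,0],[0,-46,-50,0,0,0,0],[0,-70,-50,0,0,0,0],[0,-95,-50,0,0,0,0],[0,-120,-50,0,0,0,0],[0,-145,-50,0,0,0,0],[0,-165,-50,0,0,0,0],[0,-178,-50,0,0,0,0],[0,-184,-50,0,0,0,0],[0,-185,-50,0,0,0,0],[0,-185,-50,0,0,0,0]]]'
```

```text
t: 6.55
ee_pos: [644.0, -427.4, 161.5]
orientation: [-0.059, -3.141, -0.001]
ft_force: [0.3, -0.6, -1.9]
width: 9.9
grasp_force: 30.0
```

```bash
python3 -m inch '[[[0,0,6,0,0,0,0],[0,0,20,0,0,0,0],[0,0,38,0,0,0,0],[0,0,58,0,0,0,0],[0,0,78,0,0,0,0],[0,0,96,0,0,0,0],[0,0,110,0,0,0,0],[0,0,118,0,0,0,0],[0,0,122,0,0,0,0],[0,0,124,0,0,0,0],[0,0,126,0,0,0,0],[0,0,127,0,0,0,0],[0,0,128,0,0,0,0],[0,0,129,0,0,0,0],[0,0,129,0,0,0,0],[0,0,129,0,0,0,0]]]'
```

```text
t: 8.15
ee_pos: [644.0, -428.0, 32.8]
orientation: [0.059, 3.141, -0.0]
ft_force: [-0.0, 0.4, -2.6]
width: 9.6
grasp_force: 30.0
```

```bash
python3 -m inch '[[[0,0,0.5,0,0,0,0],[0,0,1,0,0,0,0],[0,0,1.5,0,0,0,0],[0,0,1.5,0,0,0,0]]]'
```

```text
t: 8.55
ee_pos: [644.1, -428.1, 31.9]
orientation: [0.059, 3.141, -0.0]
ft_force: [-2.8, 0.6, 4.1]
width: 9.5
grasp_force: 30.0
```

```bash
python3 -m inch '[[[0,0,0,0,0,0,20],[0,0,0,0,0,0,40],[0,0,0,0,0,0,55],[0,0,0,0,0,0,55],[0,0,0,0,0,0,55],[0,0,-10,0,0,0,55],[0,0,-30,0,0,0,55],[0,0,-60,0,0,0,55],[0,0,-90,0,0,0,55],[0,0,-120,0,0,0,55],[0,20,-130,0,0,0,55],[10,55,-130,0,0,0,55],[20,90,-130,0,0,0,55],[30,125,-130,0,0,0,55],[35,155,-130,0,0,0,55],[35,175,-130,0,0,0,55],[35,185,-130,0,0,0,55],[35,185,-130,0,0,0,55],[35,185,-130,0,0,0,55],[35,185,-130,0,0,0,55]]]'
python3 - <<'E'
from h import *
im=snap("w2");o=im["o"];f=im["frame"].astype(int);print(o["t"],o["ee_pos"],o["orientation"],o["width"])
for r in range(100,300,20):
    m=np.where((f[r,285:345,0]-f[r,285:345,2])>40)[0]+285; print(r,m.min(),m.max(),wonz(im,(m.mean(),r),76).round(1)) if len(m) else 0
E
```

```text
t: 10.55
ee_pos: [616.2, -243.0, 161.1]
orientation: [0.061, 3.141, -0.001]
ft_force: [-0.3, -0.1, 1.0]
width: 48.2
grasp_force: 0.0
10.55 [ 616.20810006 -242.97882915  161.09516543] [ 6.09259328e-02  3.14066483e+00 -6.08014842e-04] 48.186720287011106
100 285 344 [ 520.8 -238.5   76. ]
120 285 344 [ 533.1 -239.    76. ]
140 285 344 [ 545.4 -239.5   76. ]
160 285 344 [ 557.8 -239.9   76. ]
180 285 344 [ 570.3 -240.4   76. ]
200 285 344 [ 583.  -240.9   76. ]
220 309 324 [ 596.  -240.1   76. ]
240 309 325 [ 609.4 -240.3   76. ]
260 309 324 [ 623.3 -241.1   76. ]
280 309 323 [ 637.8 -242.    76. ]
```

View pics/w2.png

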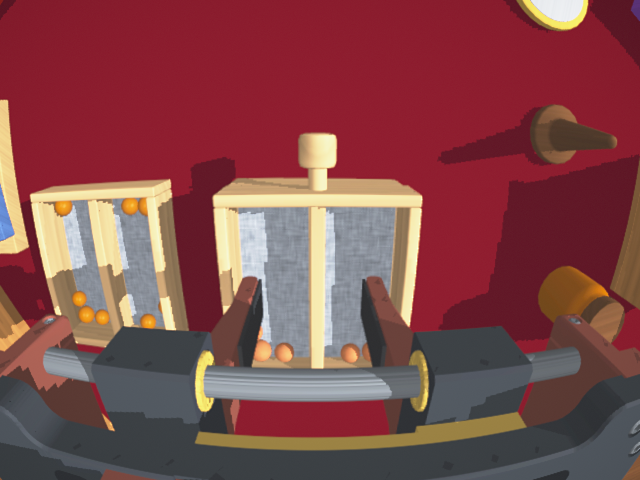

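The top tray now stands to the left of the stack. The drawer's partition is at u≈317 and its knob at (317,150). Next I'm grasping the drawer 35 mm forward of its centre.

```bash
python3 -m inch '[[[0,1.5,10,0,0,0,55],[0,1.5,30,0,0,0,55],[0,1.5,50,0,0,0,55],[0,1.5,68,0,0,0,55],[0,1.5,80,0,0,0,55],[0,1.5,86,0,0,0,55],[0,1.5,89,0,0,0,55],[0,1.5,89,0,0,0,55],[0,1.5,89,0,0,0,40],[0,1.5,89,0,0,0,20],[0,1.5,89,0,0,0,0],[0,1.5,89,0,0,0,0],[0,1.5,89,0,0,0,0],[0,1.5,89,0,0,0,0],[0,1.5,89,0,0,0,0]]]'
python3 -m inch '[[[0,0,-1,0,0,0,0],[0,0,-3,0,0,0,0],[0,0,-6,0,0,0,0],[0,0,-10,0,0,0,0],[0,0,-10,0,0,0,0]]]'
python3 - <<'E'
from h import *
im=snap("w3");o=im["o"];print(o["ee_pos"],o["moment"],o["ft_force"])
s=__import__("workcell").optics.get_image("scene");c=cv2.resize(s["frame"][210:320,210:345],None,fx=4.4,fy=4.4,interpolation=2)
cv2.imwrite("pics/s3.png",c[:,:,::-1])
E
```

```text
t: 12.1
ee_pos: [616.1, -240.2, 72.4]
orientation: [0.059, 3.141, 0.0]
ft_force: [0.5, 1.4, 2.6]
width: 9.4
grasp_force: 30.0
t: 12.6
ee_pos: [616.3, -240.5, 82.8]
orientation: [0.059, 3.14, -0.001]
ft_force: [1.2, -1.0, -3.6]
width: 10.1
grasp_force: 30.0
[ 616.34726913 -240.49889909   82.79103157] [-0.02617348  0.07867293  0.00403004] [ 1.2426986  -0.96199761 -3.59558698]
```

View pics/s3.png

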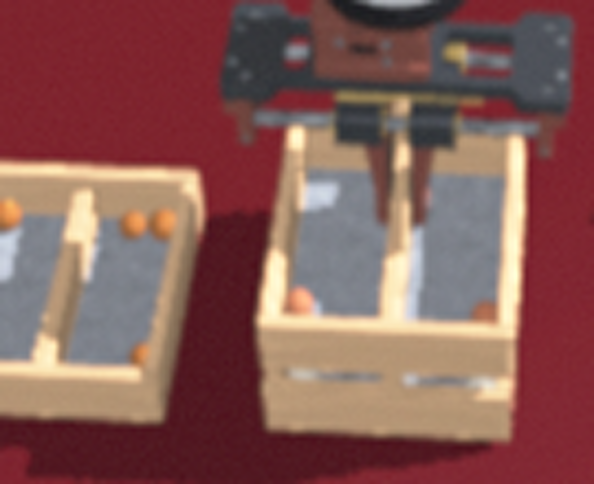

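The drawer lifted level: the gap to the bottom tray is even, around (390,378) in the crop. Next is a high pass that stops for one look at the chest edges.

```bash
python3 -m inch '[[[0,0,-5,0,0,0,0],[0,0,-15,0,0,0,0],[0,0,-30,0,0,0,0],[0,0,-48,0,0,0,0],[0,0,-66,0,0,0,0],[2,8,-82,0,0,0,0],[7,24,-95,0,0,0,0],[13,46,-103,0,0,0,0],[20,71,-107,0,0,0,0],[27,96,-107,0,0,0,0],[35,121,-107,0,0,0,0],[42,146,-107,0,0,0,0],[49,171,-107,0,0,0,0],[55,195,-107,0,0,0,0],[60,213,-107,0,0,0,0],[63,223,-107,0,0,0,0],[64,227,-107,0,0,0,0],[64,228,-107,0,0,0,0],[64,228,-107,0,0,0,0],[64,228,-107,0,0,0,0]]]'
python3 - <<'E'
from h import *
im=snap("w4");o=im["o"];print(o["ee_pos"],o["orientation"],o["moment"])
E
```

```text
t: 14.7
ee_pos: [560.9, -10.7, 189.2]
orientation: [0.061, 3.141, -0.0]
ft_force: [0.7, -0.2, -3.7]
width: 9.9
grasp_force: 30.0
[560.86518898 -10.66833838 189.1719618 ] [ 6.06175858e-02  3.14089740e+00 -1.83924034e-04] [-0.05905076  0.14704108 -0.02613947]
```

View pics/w4.png

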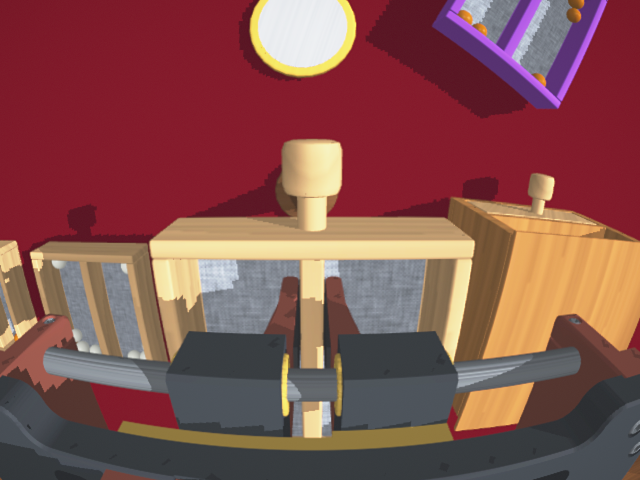

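The wrist view shows the chest's top front corner near (515,232), its side edge down to (457,430) and its front edge to (636,242). The drawer's partition runs from (312,262) to (313,435), straight in the hand.

```bash
python3 - <<'E'
from h import *;import pickle
im=pickle.load(open("w4.pkl","rb"))
c=wonz(im,(515,232),133);s=wonz(im,(457,430),133);f=wonz(im,(636,242),133)
print(c,s,f,"yaw side",np.arctan2((s-c)[1],(s-c)[0]),"front",np.arctan2(-(f-c)[0],(f-c)[1]))
for y in(-.105,):
    print("centre from corner",c[:2]+R.from_euler('z',y).as_matrix()[:2,:2]@[85,83], "s",s[:2]-c[:2])
a=wonz(im,(151,242),201);b=wonz(im,(474,242),201);print("drawer rim",a,b)
im["o"];M=R.from_rotvec(im["o"]["orientation"]).as_matrix();print(M.round(4))
p=wonz(im,(312,262),193);q=wonz(im,(312.5,435),193);print(p,q,np.arctan2((q-p)[1],(q-p)[0]))
E
```

```text
[544.64541082 116.14636451 133.        ] [713.30719299 101.13184639 133.        ] [557.29599407 240.23690031 133.        ] yaw side -0.08878741232834057 front -0.10159540631509384
centre from corner [637.87627367 189.78063787] s [168.66178217 -15.01451812]
drawer rim [520.4831522  -74.23884221 201.        ] [525.70665075  54.49869619 201.        ]
[[-9.993e-01  3.860e-02  1.000e-04]
 [ 3.860e-02  9.993e-01 -1.000e-04]
 [-1.000e-04 -1.000e-04 -1.000e+00]]
[534.08471826 -10.57730353 193.        ] [635.20091322 -14.32469907 193.        ] -0.03704333733367652
```

```bash
python3 -m inch '[[[8,2,0,0,0,0,0],[26,8,0,0,0,0,0],[48,20,0,0,0,0,0],[70,38,0,0,0,0,0],[90,58,0,0,0,0.01,0],[106,80,0,0,0,0.02,0],[120,102,0,0,0,0.03,0],[131,125,0,0,0,0.04,0],[139,148,0,0,0,0.05,0],[145,170,0,0,0,0.06,0],[148,190,0,0,0,0.063,0],[149,206,6,0,0,0.063,0],[149,213,18,0,0,0.063,0],[149,216,36,0,0,0.063,0],[149,216.5,54,0,0,0.063,0],[149,216.5,68,0,0,0.063,0],[149,216.5,78,0,0,0.063,0],[149,216.5,83,0,0,0.063,0],[149,216.5,85,0,0,0.063,0],[149,216.5,85,0,0,0.063,0]]]'
python3 -m inch '[[[0,0,0,0,0,0,0],[0,0,0,0,0,0,0]]]'
python3 - <<'E'
from workcell import status,optics
from h import *;import pickle
o=status.get_obs();print(o["ee_pos"],R.from_rotvec(o["orientation"]).as_matrix().round(4),o["moment"])
t=optics.get_image("top");s=optics.get_image("scene");pickle.dump((t,s),open("d5.pkl","wb"))
a=cv2.resize(t["frame"][145:265,140:240],None,fx=4,fy=4,interpolation=2)
b=cv2.resize(s["frame"][195:315,425:535],None,fx=3.6,fy=4,interpolation=2)
cv2.imwrite("pics/c5.png",np.hstack([a,b])[:,:,::-1])
E
```

```text
t: 16.75
ee_pos: [420.1, 211.8, 104.2]
orientation: [0.159, 3.137, -0.0]
ft_force: [0.4, 0.2, -3.5]
width: 9.8
grasp_force: 30.0
t: 16.95
ee_pos: [420.4, 212.0, 104.7]
orientation: [0.158, 3.137, 0.001]
ft_force: [0.1, -0.2, -3.4]
width: 9.4
grasp_force: 30.0
[420.36218058 212.04943969 104.70431911] [[-9.949e-01  1.007e-01  1.000e-03]
 [ 1.007e-01  9.949e-01  5.000e-04]
 [-1.000e-03  6.000e-04 -1.000e+00]] [ 0.02046109  0.13394853 -0.03279084]
```

View pics/c5.png

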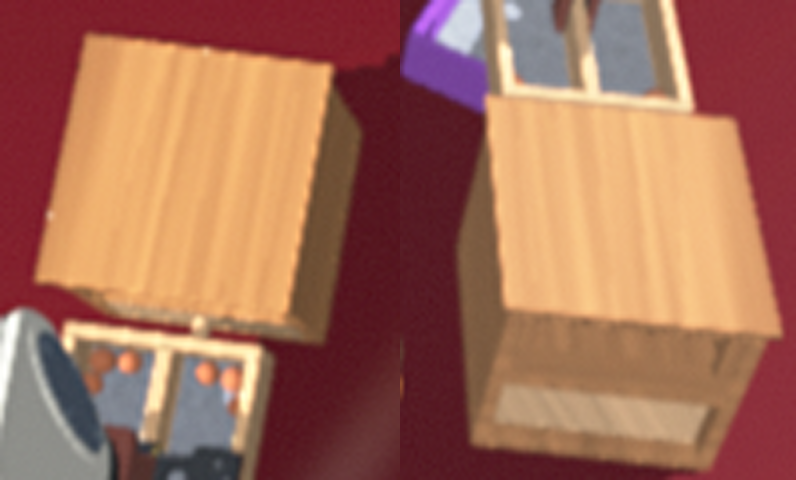

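The top crop shows the drawer's rear rim corners at (65,323) and (272,347) in front of the chest's top front corners at (36,281) and (291,322). The drawer is level and facing the bay.

```bash
python3 - <<'E'
from h import *;import pickle
t,s=pickle.load(open("d5.pkl","rb"))
f=lambda x,y,z:onz(t,(140+(x+.5)/4-.5,145+(y+.5)/4-.5),z)
C=[f(x,y,133) for x,y in((86,34),(333,65),(291,322),(36,281))];print(rect(C))
D=[f(x,y,117.5) for x,y in((65,323),(272,347))];print(D)
m=(D[0]+D[1])/2;c=np.mean(C,0);Rm=R.from_euler('z',-.102).as_matrix()
print("drawer back mid in chest frame",Rm.T@(m-c)); b=D[0]-D[1];print(np.hypot(*b[:2]),np.arctan2(-b[0],b[1]))
print("tcp",Rm.T@(np.array([420.3,212,104])-c))
E
```

```text
(array([632.6, 188. ]), np.float64(-0.091), np.float64(-0.116), np.float64(172.8), np.float64(167.5))
[array([533.44013513, 263.69175099, 117.5       ]), array([521.48434871, 127.29827715, 117.5       ])]
drawer back mid in chest frame [-105.31251057   -3.25936906  -15.5       ]
136.9164728348646 -0.08743310815286734
tcp [-213.59836853    2.24822739  -29.        ]
```

```bash
python3 -m inch '[[[-2,-1,1,0,0,0,0],[-6,-1,1,0,0,0,0],[-12,-1,1,0,0,0,0],[-18,-1,1,0,0,0,0],[-24,-1,1,0,0,0,0],[-28,-1,1,0,0,0,0],[-32,-1,1,0,0,0,0],[-36,-1,1,0,0,0,0],[-40,-1,1,0,0,0,0],[-44,-1,1,0,0,0,0],[-48,-1,1,0,0,0,0],[-50,-1,1,0,0,0,0],[-50,-1,1,0,0,0,0]]]'
```

```text
t: 18.35
ee_pos: [469.9, 205.9, 103.2]
orientation: [0.159, 3.137, 0.0]
ft_force: [-0.5, -0.5, -4.6]
width: 9.5
grasp_force: 30.0
```

```bash
python3 -m inch '[[[-2,0,0,0,0,0,0],[-6,0,0,0,0,0,0],[-10,0,0,0,0,0,0],[-15,0,0,0,0,0,0],[-20,0,0,0,0,0,0],[-25,0,0,0,0,0,0],[-30,0,0,0,0,0,0],[-35,0,0,0,0,0,0],[-40,0,0,0,0,0,0],[-45,0,0,0,0,0,0],[-50,0,0,0,0,0,0],[-54,0,0,0,0,0,0],[-58,0,0,0,0,0,0],[-60,0,0,0,0,0,0],[-60,0,0,0,0,0,0]]]'
python3 - <<'E'
from workcell import status
o=status.get_obs();print(o["ft_force"],o["moment"],o["ee_pos"])
E
```

```text
t: 19.85
ee_pos: [529.6, 199.8, 103.2]
orientation: [0.158, 3.137, 0.0]
ft_force: [-0.3, -0.4, -4.3]
width: 9.9
grasp_force: 30.0
[-0.27224042 -0.37718032 -4.28801191] [ 0.00047519  0.11869084 -0.05932866] [529.59655773 199.83068355 103.15615336]
```

```bash
python3 -m inch '[[[-1,0,0.5,0,0,0,0],[-2,0,1,0,0,0,0],[-2,0,1.5,0,0,0,0],[-2,0,2,0,0,0,0],[-2,0,2.4,0,0,0,0],[-2,0,2.4,0,0,0,0]]]'
```

```text
t: 20.45
ee_pos: [531.2, 199.6, 100.7]
orientation: [-0.158, -3.137, 0.0]
ft_force: [0.1, -0.1, -3.3]
width: 9.9
grasp_force: 30.0
```

```bash
python3 -m inch '[[[0,0,0.4,0,0,0,0],[0,0,0.8,0,0,0,0],[0,0,0.8,0,0,0,0]]]'
```

```text
t: 20.75
ee_pos: [531.3, 199.7, 100.3]
orientation: [0.158, 3.138, 0.0]
ft_force: [-2.8, -1.0, 2.5]
width: 9.9
grasp_force: 30.0
```

```bash
python3 -m inch '[[[0,0,0,0,0,0,13],[0,0,0,0,0,0,15],[0,0,0,0,0,0,20],[0,0,0,0,0,0,30],[0,0,0,0,0,0,30],[0,0,-4,0,0,0,30],[1,0,-12,0,0,0,30],[2,0,-24,0,0,0,30],[2,0,-36,0,0,0,30],[2,0,-48,0,0,0,30],[2,0,-56,0,0,0,30],[2,0,-60,0,0,0,30],[2,0,-60,0,0,0,30]]]'
python3 - <<'E'
from h import *
im=snap("w6");print(im["o"]["ee_pos"])
E
```

```text
t: 22.05
ee_pos: [529.7, 200.0, 160.8]
orientation: [0.158, 3.136, 0.001]
ft_force: [1.0, 0.5, -0.3]
width: 26.1
grasp_force: 0.0
[529.67707479 199.96879642 160.76066629]
```

View pics/w6.png

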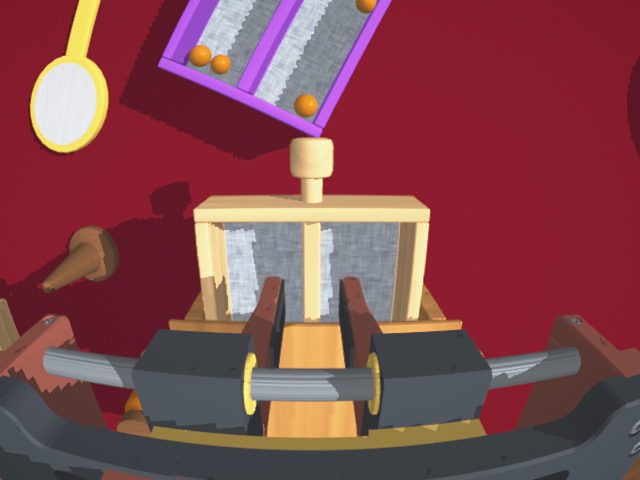

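The drawer rests level in the bay mouth, with its knob at (312,157) in line with the tool. I'll push it home on the knob's end with closed fingers.

```bash
python3 -m inch '[[[20,0,0,0,0,0,10],[50,0,0,0,0,0,0],[78,0,0,0,0,0,0],[92,0,0,0,0,0,0],[94,0,0,0,0,0,0],[94,0,10,0,0,0,0],[94,0,30,0,0,0,0],[94,0,50,0,0,0,0],[94,0,62,0,0,0,0],[94,0,66,0,0,0,0],[94,0,66,0,0,0,0],[90,0,66,0,0,0,0],[86,0,66,0,0,0,0],[82,0,66,0,0,0,0],[78,0,66,0,0,0,0],[74,0,66,0,0,0,0],[70,0,66,0,0,0,0],[66,0,66,0,0,0,0],[62,0,66,0,0,0,0],[62,0,66,0,0,0,0]]]'
```

```text
t: 24.1
ee_pos: [468.7, 206.2, 94.0]
orientation: [0.158, 3.136, 0.001]
ft_force: [-0.8, -0.7, -0.1]
width: 0.6
grasp_force: 0.0
```

```bash
python3 -m inch '[[[-3,0,0,0,0,0,0],[-6,0,0,0,0,0,0],[-9,0,0,0,0,0,0],[-12,0,0,0,0,0,0],[-15,0,0,0,0,0,0],[-18,0,0,0,0,0,0],[-21,0,0,0,0,0,0],[-24,0,0,0,0,0,0],[-27,0,0,0,0,0,0],[-30,0,0,0,0,0,0],[-30,0,0,0,0,0,0]]]'
python3 - <<'E'
from workcell import optics
from h import *
t=optics.get_image("top")
a=cv2.resize(t["frame"][145:265,120:260],None,fx=4,fy=4,interpolation=2)
cv2.imwrite("pics/c7.png",a[:,:,::-1])
E
```

```text
t: 25.2
ee_pos: [498.3, 203.1, 94.1]
orientation: [0.158, 3.137, 0.001]
ft_force: [-0.3, -0.6, 0.4]
width: 0.5
grasp_force: 0.0
```

```bash
python3 -m inch '[[[-1,0,0,0,0,0,0],[-2,0,0,0,0,0,0],[-3,0,0,0,0,0,0],[-4,0,0,0,0,0,0],[-5,0,0,0,0,0,0],[-5,0,0,0,0,0,0]]]'
```

```text
t: 25.85
ee_pos: [502.7, 202.6, 94.0]
orientation: [0.158, 3.137, 0.0]
ft_force: [-1.7, 0.3, 1.3]
width: 0.2
grasp_force: 1.2
```

```bash
python3 -m inch '[[[-0.5,0,0,0,0,0,0],[-1,0,0,0,0,0,0],[-1.5,0,0,0,0,0,0],[-2,0,0,0,0,0,0],[-2.5,0,0,0,0,0,0],[-3,0,0,0,0,0,0],[-3,0,0,0,0,0,0]]]'
```

```text
t: 26.55
ee_pos: [505.6, 202.2, 93.9]
orientation: [0.158, 3.137, 0.0]
ft_force: [-1.7, -0.8, 1.1]
width: 0.3
grasp_force: 1.2
```

```bash
python3 -m inch '[[[-0.5,0,0,0,0,0,0],[-1,0,0,0,0,0,0],[-1.5,0,0,0,0,0,0],[-1.5,0,0,0,0,0,0]]]'
```

```text
t: 26.95
ee_pos: [507.1, 202.1, 93.9]
orientation: [0.158, 3.137, 0.0]
ft_force: [-2.1, -0.2, 0.2]
width: 0.7
grasp_force: 1.1
```

```bash
python3 -m inch '[[[-0.5,0,0,0,0,0,0],[-1,0,0,0,0,0,0],[-1.5,0,0,0,0,0,0],[-1.5,0,0,0,0,0,0]]]'
```

```text
t: 27.35
ee_pos: [508.6, 202.0, 94.0]
orientation: [0.158, 3.137, 0.0]
ft_force: [-2.1, 0.5, 1.1]
width: 0.4
grasp_force: 1.0
```

```bash
python3 -m inch '[[[-0.5,0,0,0,0,0,0],[-1,0,0,0,0,0,0],[-1,0,0,0,0,0,0]]]'
```

```text
t: 27.65
ee_pos: [509.2, 201.9, 94.0]
orientation: [-0.158, -3.137, 0.0]
ft_force: [-2.9, 1.2, 2.0]
width: 0.3
grasp_force: 1.8
```

```bash
python3 -m inch '[[[-0.5,0,0,0,0,0,0],[-1,0,0,0,0,0,0],[-1,0,0,0,0,0,0]]]'
```

```text
t: 27.95
ee_pos: [509.3, 201.9, 94.0]
orientation: [-0.158, -3.135, 0.0]
ft_force: [-8.7, 3.0, 5.4]
width: 0.5
grasp_force: 3.8
```

```bash
python3 -m inch '[[[-0.5,0,0,0,0,0,0],[-1,0,0,0,0,0,0],[-1,0,0,0,0,0,0]]]'
```

```text
t: 28.25
ee_pos: [509.3, 201.8, 93.9]
orientation: [-0.158, -3.134, 0.001]
ft_force: [-11.0, 4.1, 7.9]
width: 0.3
grasp_force: 5.6
```

The drawer stopped firmly at x=509.3, where I predicted home would be 508.7. Backing off and going to the top tray.

```bash
python3 -m inch '[[[4,0,0,0,0,0,0],[12,0,0,0,0,0,0],[22,0,0,0,0,0,0],[25,0,-10,0,0,0,0],[25,0,-40,0,0,0,20],[25,0,-75,0,0,0,40],[20,-10,-100,0,0,0,55],[5,-50,-100,0,0,0,55],[-10,-95,-100,0,0,0,55],[-25,-140,-100,0,0,-0.01,55],[-40,-187,-100,0,0,-0.02,55],[-55,-234,-100,0,0,-0.03,55],[-70,-281,-100,0,0,-0.04,55],[-85,-328,-100,0,0,-0.05,55],[-102,-374,-100,0,0,-0.063,55],[-118,-420,-100,0,0,-0.063,55],[-134,-466,-100,0,0,-0.063,55],[-150,-512,-100,0,0,-0.063,55],[-166,-555,-100,0,0,-0.063,55],[-182,-590,-100,0,0,-0.063,55]]]'
python3 -m inch '[[[-14,-23,0,0,0,0,55],[-14,-23,0,0,0,0,55],[-14,-23,0,0,0,0,55],[-14,-23,0,0,0,0,55],[-14,-23,0,0,0,0,55]]]'
python3 - <<'E'
from h import *
from workcell import optics
im=snap("w8");o=im["o"];f=im["frame"].astype(int);M=R.from_rotvec(o["orientation"]).as_matrix();print(o["ee_pos"],M[:2,1])
for r in range(140,300,20):
    m=np.where((f[r,285:345,0]-f[r,285:345,2])>40)[0]+285; print(r,m.min(),m.max(),wonz(im,(m.mean(),r),36).round(1)) if len(m) else 0
t=optics.get_image("top")
a=cv2.resize(t["frame"][145:265,140:240],None,fx=4,fy=4,interpolation=2)
cv2.imwrite("pics/c8.png",np.hstack([a,cv2.resize(im["frame"],None,fx=.62,fy=1)])[:,:,::-1][:480,:800])
E
```

```text
t: 30.25
ee_pos: [633.1, -406.4, 194.9]
orientation: [0.061, 3.14, -0.001]
ft_force: [1.1, -0.0, -0.8]
width: 48.2
grasp_force: 0.0
t: 30.75
ee_pos: [646.1, -425.9, 194.4]
orientation: [-0.058, -3.141, -0.0]
ft_force: [-0.2, 0.5, -0.1]
width: 48.0
grasp_force: 0.0
[ 646.10418407 -425.85091337  194.38161744] [0.03668601 0.99932681]
140 285 344 [ 578.8 -421.9   36. ]
160 303 344 [ 595.3 -417.2   36. ]
180 303 315 [ 611.4 -427.6   36. ]
200 303 315 [ 628.2 -428.3   36. ]
220 303 315 [ 645.4 -429.    36. ]
240 303 315 [ 663.1 -429.7   36. ]
260 303 314 [ 681.4 -430.9   36. ]
280 285 344 [ 700.9 -421.5   36. ]
```

View pics/c8.png

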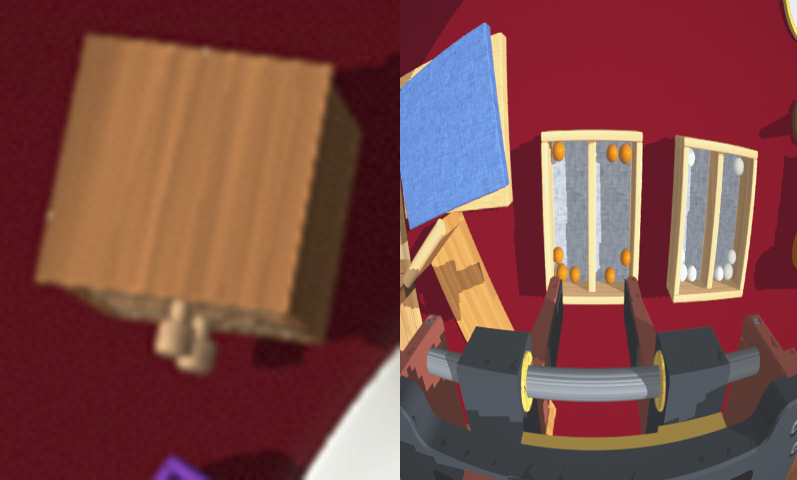

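The drawer is in: its knob at (172,330) sits above the lower knob at (195,345), and the front is under the overhang. The wrist half shows the top tray under the fingers and the bottom tray at right, corners about (676,137), (757,152), (742,296) and (671,302).

```bash
python3 - <<'E'
from h import *;import pickle
im=pickle.load(open("w8.pkl","rb"))
g=lambda x,y:wonz(im,((x-400)/.62,y),45)
print(rect([g(*p) for p in((742,297),(671,302),(676,136),(757,151))][0:2]+[g(*p) for p in((676,136),(757,151))]))
print(rect([g(*p) for p in((633,303),(548,303),(541,132),(642,132))]))
f=im["frame"].astype(int)
for r in(170,200,230,260):
    for u0,u1 in((490,540),):
        m=np.where((f[r,u0:u1,0]-f[r,u0:u1,2])>40)[0]+u0
        print(r,m,wonz(im,(m.mean(),r),36).round(1) if len(m) else 0)
E
python3 -m inch '[[[2,-2.5,15,0,0,0,55],[2,-2.5,45,0,0,0,55],[2,-2.5,80,0,0,0,55],[2,-2.5,115,0,0,0,55],[2,-2.5,140,0,0,0,55],[2,-2.5,155,0,0,0,55],[2,-2.5,161,0,0,0,55],[2,-2.5,162,0,0,0,55],[2,-2.5,162,0,0,0,55],[2,-2.5,162,0,0,0,40],[2,-2.5,162,0,0,0,20],[2,-2.5,162,0,0,0,0],[2,-2.5,162,0,0,0,0],[2,-2.5,162,0,0,0,0],[2,-2.5,162,0,0,0,0],[2,-2.5,162,0,0,0,0]]]'
```

```text
(array([ 654.2, -246.3]), np.float64(-0.0109), np.float64(-0.0538), np.float64(149.9), np.float64(136.8))
(array([ 645.1, -429.9]), np.float64(-0.0503), np.float64(-0.0386), np.float64(149.3), np.float64(125.9))
170 [498 499 500 501 502 503 504 505 506 507 508 509 510 511 512 513 514 515
 516 517 518 519 520] [ 604.4 -247.8   36. ]
200 [495 496 497 498 499 500 501 502 503 504 505 506 507 508 509 510 511 512
 513 514 515 516] [ 632.1 -249.4   36. ]
230 [491 492 493 494 495 496 497 498 499 500 501 502 503 504 505 506 507 508
 509 510 511 512] [ 660.6 -250.6   36. ]
260 [490 491 492 493 494 495 496 497 498 499 500 501 502 503 504 505 506 507] [ 690.6 -249.9   36. ]
t: 32.45
ee_pos: [644.2, -429.5, 32.2]
orientation: [-0.059, -3.141, -0.0]
ft_force: [0.2, 1.2, 2.6]
width: 9.7
grasp_force: 30.0
```

```bash
python3 - <<'E'
from h import *;import pickle
from workcell import optics
def meas(im,z,zn,c=(650.5,-243)):
    hsv=cv2.cvtColor(im["frame"],cv2.COLOR_RGB2HSV);f=im["frame"].astype(int)
    m=((f[:,:,1]>90)).astype(np.uint8)
    u0,v0=proj(im,[*c,z]).astype(int);k=np.zeros_like(m);k[v0-45:v0+45,u0-38:u0+38]=1;m&=k
    m=cv2.morphologyEx(m,cv2.MORPH_OPEN,np.ones((3,3),np.uint8))
    n,l,st,_=cv2.connectedComponentsWithStats(m);i=1+np.argmax(st[1:,4]);vs,us=np.where(l==i)
    Rm=R.from_euler('z',-.04).as_matrix()
    def loc(z):return np.array([Rm.T@(onz(im,(u,v),z)-[*c,z]) for u,v in zip(us,vs)])
    A=loc(z);B=loc(zn)
    q=lambda a,b,s:np.median([ (s*a[np.abs(b-t)<3]).max() for t in range(-40,41,8)])*s
    print(st[i],"back",q(A[:,0],A[:,1],1),"-y",q(A[:,1],A[:,0],-1),"front",q(B[:,0],B[:,1],-1),"+y",q(B[:,1],B[:,0],1))
meas(pickle.load(open("d0.pkl","rb"))["top"],125,5)
t=optics.get_image("top");pickle.dump(t,open("d9.pkl","wb"));meas(t,45,5)
E
```

```text
[ 323  159   54   73 3339] back 75.30889806034006 -y -66.54524863838991 front -74.5299803545589 +y 67.68823503232045
[ 310  169   76   71 3974] back 74.70915914905099 -y -103.89807852136437 front -119.04557699626942 +y 109.26494646810315
```

```bash
python3 - <<'E'
from h import *;import pickle
def meas(im,z,zn,c=(650.5,-243)):
    f=im["frame"].astype(float);Rm=R.from_euler('z',-.04).as_matrix()
    for t in(-40,-20,0,20,40):
        o=[]
        # scan along y at local x=t ; sample G channel at z plane
        for zz,ax,s in((z,0,1),(z,1,-1),(zn,0,-1),(zn,1,1)):
            if ax==0 and t==0: o.append(np.nan);continue
            prof=[]
            for d in np.arange(55,80,.5):
                p=np.zeros(3);p[ax]=s*d;p[1-ax]=t
                u=proj(im,Rm@p+[*c,zz]);prof.append(cv2.getRectSubPix(im["frame"][:,:,1].copy(),(1,1),(float(u[0]),float(u[1])))[0,0])
            prof=np.array(prof,float);w=prof<(prof.max()+prof.min())/2
            o.append(s*(55+.5*np.argmax(w)))
        print(t,"back,-y,front,+y",o)
meas(pickle.load(open("d0.pkl","rb"))["top"],125,5);meas(pickle.load(open("d9.pkl","rb")),45,5)
E
```

```text
-40 back,-y,front,+y [np.float64(75.5), np.float64(-66.5), np.float64(-74.5), np.float64(68.0)]
-20 back,-y,front,+y [np.float64(55.0), np.float64(-67.0), np.float64(-74.0), np.float64(68.0)]
0 back,-y,front,+y [nan, np.float64(-67.0), nan, np.float64(68.5)]
20 back,-y,front,+y [np.float64(75.0), np.float64(-66.5), np.float64(-73.0), np.float64(68.0)]
40 back,-y,front,+y [np.float64(55.0), np.float64(-68.0), np.float64(-73.5), np.float64(69.0)]
-40 back,-y,front,+y [np.float64(59.0), np.float64(-60.5), np.float64(-57.0), np.float64(55.0)]
-20 back,-y,front,+y [np.float64(58.5), np.float64(-65.5), np.float64(-55.0), np.float64(77.5)]
0 back,-y,front,+y [nan, np.float64(-66.0), nan, np.float64(60.0)]
20 back,-y,front,+y [np.float64(58.5), np.float64(-66.5), np.float64(-75.5), np.float64(55.0)]
40 back,-y,front,+y [np.float64(57.5), np.float64(-66.0), np.float64(-55.0), np.float64(66.0)]
```

The bottom tray hasn't moved (within 1 mm). Carrying the top tray back over it.

```bash
python3 -m inch '[[[0,0,-3,0,0,0,0],[0,0,-10,0,0,0,0],[0,0,-24,0,0,0,0],[0,0,-44,0,0,0,0],[0,0,-64,0,0,0,0],[0,0,-82,0,0,0,0],[0,0,-94,0,0,0,0],[0,0,-100,0,0,0,0],[0,8,-100,0,0,0,0],[0,24,-100,0,0,0,0],[0,46,-100,0,0,0,0],[0,70,-100,0,0,0,0],[0,95,-100,0,0,0,0],[0,120,-100,0,0,0,0],[0,145,-100,0,0,0,0],[0,166,-100,0,0,0,0],[0,180,-100,0,0,0,0],[0,185,-100,0,0,0,0],[0,186,-100,0,0,0,0],[0,186,-100,0,0,0,0]]]'
python3 -m inch '[[[0,0,0,0,0,0,0],[0,0,0,0,0,0,0]]]'
python3 - <<'E'
from h import *
from workcell import status
o=status.get_obs();M=R.from_rotvec(o["orientation"]).as_matrix();print(o["ee_pos"],M[:2,1],M[2])
E
```

```text
t: 34.5
ee_pos: [651.3, -244.2, 132.0]
orientation: [0.06, 3.141, -0.001]
ft_force: [-0.2, -1.1, -2.4]
width: 10.0
grasp_force: 30.0
t: 34.7
ee_pos: [651.1, -244.6, 131.9]
orientation: [0.061, 3.141, -0.0]
ft_force: [-0.0, 0.7, -3.1]
width: 9.4
grasp_force: 30.0
[ 651.06901763 -244.64021832  131.90322555] [0.03892396 0.99924217] [-8.94481918e-05 -1.12058074e-04 -9.99999990e-01]
```

```bash
python3 -m inch '[[[0,1,4,0,0,0,0],[0,1,12,0,0,0,0],[0,1,24,0,0,0,0],[0,1,36,0,0,0,0],[0,1,45,0,0,0,0],[0,1,50,0,0,0,0],[0,1,52,0,0,0,0],[0,1,54,0,0,0,0],[0,1,55,0,0,0,0],[0,1,56,0,0,0,0],[0,1,57,0,0,0,0],[0,1,57.5,0,0,0,0],[0,1,57.5,0,0,0,0]]]'
```

```text
t: 36.0
ee_pos: [651.2, -242.7, 74.5]
orientation: [0.059, 3.141, -0.0]
ft_force: [-0.3, -0.1, -1.1]
width: 10.0
grasp_force: 30.0
```

```bash
python3 -m inch '[[[0,0,0.5,0,0,0,0],[0,0,1,0,0,0,0],[0,0,1.5,0,0,0,0],[0,0,1.5,0,0,0,0]]]'
```

```text
t: 36.4
ee_pos: [651.2, -242.7, 72.9]
orientation: [-0.059, -3.141, -0.0]
ft_force: [-0.2, -0.7, -2.6]
width: 9.7
grasp_force: 30.0
```

Inside the rim with no contact; the last millimetre remains.

```bash
python3 -m inch '[[[0,0,0.4,0,0,0,0],[0,0,0.8,0,0,0,0],[0,0,1,0,0,0,0],[0,0,1,0,0,0,0]]]'
```

```text
t: 36.8
ee_pos: [651.2, -242.7, 72.1]
orientation: [0.059, 3.141, -0.0]
ft_force: [-0.3, 0.2, -1.6]
width: 9.8
grasp_force: 30.0
```

```bash
python3 -m inch '[[[0,0,0.3,0,0,0,0],[0,0,0.6,0,0,0,0],[0,0,0.6,0,0,0,0]]]'
```

```text
t: 37.1
ee_pos: [651.3, -242.8, 72.1]
orientation: [0.059, 3.141, -0.0]
ft_force: [-3.5, 1.2, 5.4]
width: 9.9
grasp_force: 30.0
```

Seated. Releasing, retreating and checking.

```bash
python3 -m inch '[[[0,0,0,0,0,0,15],[0,0,0,0,0,0,30],[0,0,0,0,0,0,50],[0,0,0,0,0,0,55],[0,0,0,0,0,0,55],[0,0,-6,0,0,0,55],[0,0,-20,0,0,0,55],[0,0,-45,0,0,0,55],[0,0,-75,0,0,0,55],[0,0,-110,0,0,0,55],[0,0,-145,0,0,0,55],[30,-20,-175,0,0,0,55],[70,-50,-190,0,0,0,55],[110,-90,-200,0,0,0,55],[150,-130,-200,0,0,0,55],[180,-165,-200,0,0,0,55],[200,-200,-200,0,0,0,55],[200,-230,-200,0,0,0,55],[200,-250,-200,0,0,0,55],[200,-250,-200,0,0,0,55]]]'
python3 - <<'E'
from h import *
from workcell import optics
import pickle
def meas(im,z,zn,c,yaw,h):
    Rm=R.from_euler('z',yaw).as_matrix()
    for t in(-40,-15,15,40):
        o=[]
        for zz,ax,s in((z,0,1),(z,1,-1),(zn,1,1)):
            pr=[]
            for d in np.arange(h[ax]-8,h[ax]+12,.5):
                p=np.zeros(3);p[ax]=s*d;p[1-ax]=t;u=proj(im,Rm@p+[*c,zz]);pr.append(cv2.getRectSubPix(im["frame"][:,:,1].copy(),(1,1),(float(u[0]),float(u[1])))[0,0])
            pr=np.array(pr,float);o.append(float(s*(h[ax]-8+.5*np.argmin(np.diff(cv2.GaussianBlur(pr[None],(5,1),0)[0])))))
        print(t,o)
t=optics.get_image("top");a=pickle.load(open("d0.pkl","rb"))["top"];pickle.dump(t,open("d10.pkl","wb"))
for im,z in((a,125),(t,85)): meas(im,z,5,(650.5,-243),-.04,(75,65));print()
# drawer front plane / knob: bright knob pixels near expected head centre
Rc=R.from_euler('z',-.102).as_matrix()
u=proj(t,Rc@[-105,0,94]+[634,189.5,0]);print("knob expected",u)
x,y=u.astype(int);print(t["frame"][y-10:y+14,x-12:x+18,1])
E
```

```text
t: 39.1
ee_pos: [441.3, -487.6, 272.7]
orientation: [0.064, 3.139, -0.003]
ft_force: [0.9, 0.0, 0.3]
width: 48.0
grasp_force: 0.0
-40 [74.0, -66.0, 67.0]
-15 [75.0, -67.5, 68.5]
15 [73.0, -66.0, 67.5]
40 [74.0, -67.5, 69.5]

-40 [74.0, -67.0, 66.5]
-15 [74.5, -67.0, 65.5]
15 [73.0, -68.5, 64.5]
40 [74.0, -66.5, 66.5]

knob expected [182.64092547 229.27722348]
[[117 119 123 117 112 111 113 116 120 126 129 121 118 132 139 134 126 129
  132 129 132 138 138 135 129 128 131 132 132 132]
 [123 125 129 121 114 115 116 121 121 121 118 109 118 154 174 154 127 116
  118 114 117 123 126 128 129 131 131 130 129 134]
 [125 127 127 118 119 114 120 127 125 125 117 110 129 179 194 167 124 100
  104  99  97 102 114 119 118 122 119 118 119 121]
 [116 120 120 120 119 116 119 126 121 122 113 109 139 192 197 163 120  95
  106 108 106 108 117 115 112 110 110 107 109 111]
 [102 111 114 123 120 116 116 115 119 117 113 116 144 194 192 153 112  95
  112 129 123 117 119 117 118 111 104  98 100 100]
 [ 70  81  84  96  93  89  95 102 108 112 121 132 148 181 178 144 106 101
  136 165 148 122 114 113 116 108 103 1
[... 1562 characters left out ...]
 21  23  54  87 106 109
  109 104  97  83  65  38  24  24  24  24  22  23]
 [ 23  26  23  26  23  27  24  22  23  26  23  22  25  20  25  32  43  51
   56  63  64  56  43  24  24  24  25  25  25  25]
 [ 22  25  20  22  22  22  22  22  20  22  28  18  22  23  22  21  20  23
   26  30  31  28  23  25  24  21  21  24  24  26]
 [ 24  24  26  21  25  21  22  30  25  24  22  24  22  21  21  22  23  21
   19  19  18  23  23  26  26  23  26  22  22  22]
 [ 24  25  22  21  23  26  25  25  22  22  21  27  24  28  22  23  20  24
   24  22  24  23  22  25  23  26  25  27  23  21]
 [ 21  24  25  23  25  25  25  21  21  24  22  24  27  24  23  27  23  24
   23  23  21  24  24  24  23  24  21  25  24  26]]
```

```bash
python3 -m inch '[[[0,0,0,0,0,0,55],[0,0,0,0,0,0,55],[0,0,0,0,0,0,55]]]'; python3 -c "
from workcell import ctrl
print(ctrl.close_job())"
```

```text
t: 39.45
ee_pos: [442.3, -484.0, 271.7]
orientation: [0.057, 3.141, 0.0]
ft_force: [-0.7, 0.2, -0.6]
width: 48.5
grasp_force: 0.0
the job is handed in; nothing more can be done
None
```

The drawer is fully home in the chest's upper bay with its knob outwards, and the top tray is seated squarely back on the bottom tray; I handed the job in at about 39 s, and the hand-in gave no verdict.

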